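# Index the drill jig to its next station

## Task

The flange in the indexing drill jig has just been drilled. Bring its next place under the drill bush: draw the jig's spring index pin by its black knob, turn the wheel anti-clockwise (seen from above) to the very next index hole, feel gently for it and let the pin drop fully home, then let go. Do not turn the wheel while the pin is still in a hole, nor lean on the wheel once the pin has dropped - it must never be wrenched sideways - and leave the things lying around the jig alone.

Things in the scene. Friction and masses are not known exactly. Their poses are not given: they have to be found in the camera images.
- hub (a point): Centre of the top face of the index wheel, on its vertical axis; the wheel is an aluminium disc 240 mm across, 16 mm thick, its top 49 mm above the bench. A steel flange 92 mm across is clamped on its middle; with nut and stud it reaches 39 mm above the wheel. Axes: z up, x and y belong to the bed and do not turn with the wheel.
- jig: The jig's grey iron bed, bolted to the bench, does not move. Origin: on the wheel's axis at bench height. 260 mm round, four lugs reach 165 mm from the axis, 23 mm high with their bolts. A bracket on its +x side (the side away from the knob) holds the drill bush over the flange: arm 30 mm wide, from 21 to 175 mm out along the bed's +x axis, up to 113 mm above the bench.
- knob (a point): Middle of the grip of the plunger's round black knob: 31 mm across, 17 mm high (8.5 mm each way from this point), 3 mm of taper above, below it a 25 mm wide neck on a 20 mm plunger body. It stands upright on the wheel 100 mm from the axis, on the robot's side; it cannot spin on its own. Height over the bench: pin home 89 mm, pin riding on the ring 98 mm, fully drawn 102 mm.
- plunger (a joint): Lift of the spring index pin in m: 0 = home (9 mm deep in an index hole, knob down on its body); 0.009 = flat tip just clear of the hole, riding on the index ring; 0.013 = drawn to its stop. The spring pushes down with 8 N at home, 14.5 N fully drawn, plus 90 g of weight. A released pin drops by itself as soon as it comes over a hole.
- wheel (a joint): Angle of the wheel in rad, 0 at the start (pin home in the present hole), growing anti-clockwise seen from above. Turns all the way round with 0.2 N m of friction (2 N at the knob, some 2 to 3 N more with the pin riding on the ring) and stays where it is left. With the pin in a hole it has about 1 mm of play at the knob either way.
- ring (a point): Point of the index ring, 100 mm from the axis, 32 mm above the bench, 30 degrees anti-clockwise of the present hole. The holes are in this ring under the wheel, out of sight. It is set to suit the flange's uneven pattern: the next hole lies up to 6.6 degrees (11.5 mm) before or after this point (0.408 to 0.639 rad on from the start) and has to be felt for. The one after it is 30 degrees further.
- pin: The 10 mm cylindrical steel index pin under the knob, inside the wheel and out of sight; moves up and down with the knob. Origin 5 mm above its tip, z up. Its side load in a hole should stay below 25 N: turning the wheel or pushing the knob sideways with the pin in a hole loads it.
- spare_flange_mid (a point): Bystander: middle of a loose steel flange, 92 mm across, 18 mm high, flat on the bench.
- tin_mid (a point): Bystander: middle of a round tin, 68 mm across, 75 mm high, standing on the bench.
- wrench_grip (a point): Bystander: the handle of a 190 mm steel wrench lying on the bench.

How it is judged:
On the way, in this order (a step that is already met when the one before it is completed fails the run):
1. the pin is drawn clear of its hole before the wheel is turned (value of joint plunger above 0.0085 m and value of joint wheel below 0.1 rad), for 0.1 s.
2. the pin is home in the next hole anti-clockwise (value of joint plunger below 0.0015 m and value of joint wheel between 0.39 and 0.66 rad), for 0.2 s.
At the end, for the whole second after the job is handed in: The pin is fully home (lift under 1.5 mm) in the very next hole anti-clockwise (wheel between 0.39 and 0.66 rad from its start), the wheel is at rest and nothing is being held (all of step 2 and not (velocity of joint wheel above 0.05 rad/s) and not (velocity of joint wheel below -0.05 rad/s)); the robot touches nothing.
It fails at once if the pin is wrenched sideways: side load of more than 25 N on the pin while it is in a hole (lift under 5 mm) (contact force between pin and anything else above 25 N and value of joint plunger below 0.005 m).
It fails at once if the wheel is turned clockwise, away from the next hole, by more than 0.15 rad (value of joint wheel below -0.15 rad).
It fails at once if a bystander (spare flange, tin or wrench) is shifted by more than 20 mm (distance of any of spare_flange_mid, tin_mid, wrench_grip from where it was at the start of the episode above 0.02 m).
It also fails if it takes over 38 s, if anything falls off the work surface, if the arm or the gripper's body presses on something with over 40 N, if the wrist force passes 120 N, or if a joint passes its speed limit or range.

## Robot

A 7-joint arm with a two-finger parallel gripper is mounted at the origin on the work surface. World frame = base frame: x ahead of the robot, y to its left, z up, the work surface at z = 0. Lengths are in m, angles in rad, forces in N, time in s.
With the tool pointing down it reaches from about 0.4 to 0.85 m from the base axis. Payload 10.4 kg.
Tool frame: the origin (TCP) lies at the very end of the fingers, on their centre line; the grasp point (between the pads) lies 19 mm behind it; z points along the fingers, y is the line along which they close (so a half turn about z gives the same grasp; the last joint's range is limited). The gripper opens to 87 mm and grips with 3 to 60 N. Pads are 19 mm wide; open, the fingers measure 117 mm over their backs; the gripper's body (75 mm by 190 mm) begins 51 mm behind the grasp point.
Start: joints at [1.288, 0.332, -0.065, 1.46, 0.022, 1.35, -0.088], TCP at [0.161, -0.604, 0.223] pointing down, gripper open.
Joint ranges: [-2.6, 2.6], [-0.5, 2.12], [-1.47, 1.34], [0.16, 2.42], [-1.27, 4.41], [0.06, 2.06], [-2.6, 2.6]. Speed limits (rad/s): [2.22, 2.22, 2.79, 2.79, 3.14, 3.14, 3.14].

## Interface

Orientations are given as a unit quaternion [x, y, z, w].
In Python, from bench import * gives the robot as it stands.
- The arm moves only by the tool step_arm, never from a script. Its arguments are lists of equal length, an entry for each row: "delta_pos": the shift along the world's x, y, z in units of 25 mm (1.0 is 25 mm), a list of three; "turn": the turn about the world's z in units of 0.12 rad (1.0 is 0.12 rad). In form: {"delta_pos": [[tx, ty, tz], ...], "turn": [turn, ...]}. A call has 1 to 12 rows; each row shifts and turns the commanded pose from where the row before left it; what a row does not reach is not made up. A row lasts 1/10 s, in which the tool goes at most 50 mm and 8.59 degrees, less where a joint would pass 70% of its speed; a pose out of reach is approached as far as the arm can. A call with a number of a shift or a turn outside -1 to 1 is refused whole. A call with a gripper value outside its range is refused whole. "grip" is the closure, from 0 (fully open) to 1 (shut), set as the call begins (left out, the last holds). The fingers move at their own pace and stop on an object; "newtons" is the grip in N (left out, the last holds). Time passes only in rows, so rows that do not move let the fingers close. It gives the time, the measured TCP pose, the force, the opening and the grip force at its end, in the units of the state.
- read_state(): the state, without advancing time (a new reading comes with each control period).
- camera(name): name is "side" or "top" or "wrist"; returns a dict with "image" (480x640x3 uint8, red, green, blue), "z_map" (480x640 float32, m along the optical axis (not along the pixel's ray), 0 where there is no reading), "mtx" (3x3 intrinsics, pixels), "view" (4x4, takes a point from world to camera coordinates). Camera axes: x right, y up, looking along -z (the intrinsics and any distortion apply to the point x, -y, -z); pixel columns grow to the right and rows downward; lengths in m; the calibration is good to about 2 mm. A picture is of the moment at which its call begins.
- close_job(): hands the job in; it is judged then, once.
The state is a dict: "time": time; "joint_positions": joint angles; "joint_vel": joint speeds; "joint_torque": joint torques, N m; "ee_pos": TCP position; "eef_rot": TCP orientation; "ft_force": force on the tool from outside, world axes, zero at the start; "torque": the same for the moment, N m; "width": finger opening in m; "grip_force": force on a finger pad.
Only numpy, scipy, OpenCV 4.12 (cv2) and the standard library are available. Lean on these libraries where they do the work, as an engineer would, in place of code of your own. Each camera call takes 0.05 s, during which the arm holds its last target. There are 200 camera calls.

## Working session

There is one attempt and no reset: what is moved stays moved. The work goes in short steps, Python scripts to look and compute and a tool call to move; the robot and the scene stay as the last step left them, time stands still between calls to the robot, and variables do not carry over. Pictures are saved under pics/ and viewed, at most 10 in all, crops included, and the job is handed in when it is done.

Besides the shell and the picture viewer there is one more tool, called after "Call:" as a command line: name --pt "numbers of a row" for each row, then --argument value for the rest. step_arm: Moves the arm, as the interface text tells. Shifts and turns lie within -1 to 1; 1 stands for 25 mm of shift or 0.12 rad of turn. Its arguments: {"type":"object","properties":{"delta_pos":{"type":"array"},"turn":{"type":"array"},"grip":{"type":"number"},"newtons":{"type":"number"}},"required":["delta_pos","turn"]}

```bash
mkdir -p pics; python3 - <<'E'
from bench import *
import cv2,numpy as np
s=read_state();print({k:np.round(v,3) for k,v in s.items()})
for n in("top","side"):
    c=camera(n);cv2.imwrite(f"pics/{n}0.png",c["image"][:,:,::-1]);np.savez(f"{n}0.npz",**c)
E
```

```text
{'time': np.float64(0.0), 'joint_positions': array([ 1.288,  0.333, -0.065,  1.461,  0.022,  1.35 , -0.089]), 'joint_vel': array([-0.   ,  0.   , -0.   , -0.001,  0.001, -0.001, -0.001]), 'joint_torque': array([ 0.0000e+00, -6.2326e+01,  2.5000e-02, -3.8989e+01, -6.1000e-02,
        4.0000e-02,  0.0000e+00]), 'ee_pos': array([ 0.16 , -0.604,  0.222]), 'eef_rot': array([ 0.992,  0.13 , -0.   , -0.001]), 'ft_force': array([ 1.036,  0.85 , -0.341]), 'torque': array([-0.047, -0.009, -0.07 ]), 'grip_force': np.float64(0.0), 'width': np.float64(0.087)}
```

View pics/top0.png

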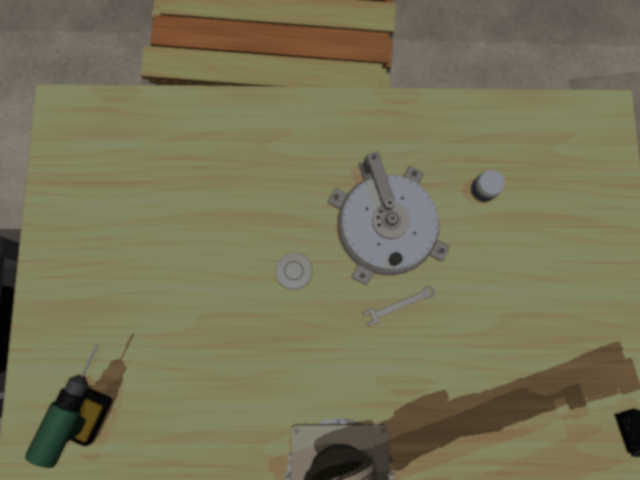

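View pics/side0.png

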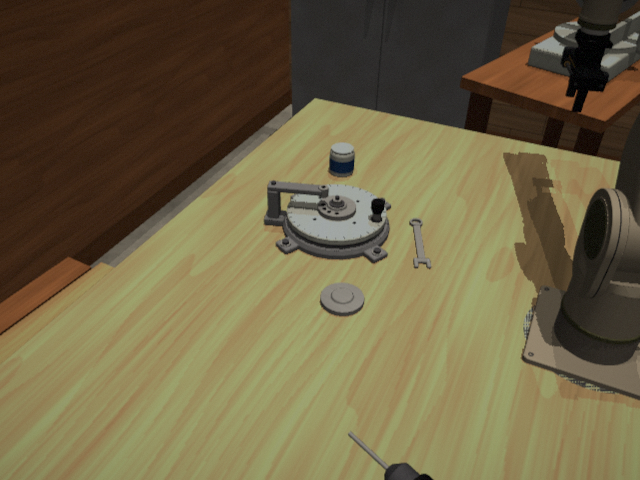

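The top view shows the knob at about (396,259), the hub nut at (392,219), the tin at (489,186), the spare flange at (294,271), and the wrench running from (370,318) to (430,293). The side view agrees: the bracket is on the side away from the robot and the knob is on the near side.

```bash
cat > h.py <<'E'
import numpy as np,cv2
def cloud(c):
    z=c["z_map"].astype(float);v,u=np.mgrid[:480,:640]
    K=c["mtx"];x=(u-K[0,2])/K[0,0]*z;y=(v-K[1,2])/K[1,1]*z
    P=np.stack([x,-y,-z,np.ones_like(z)],-1)@np.linalg.inv(c["view"]).T
    return P[...,:3]
def ray(c,u,v,h):
    K=c["mtx"];d=np.array([(u-K[0,2])/K[0,0],-(v-K[1,2])/K[1,1],-1.])
    T=np.linalg.inv(c["view"]);d=T[:3,:3]@d;o=T[:3,3];return o+d*(h-o[2])/d[2]
E
python3 - <<'E'
from h import *
for n in("top","side"):
    c=dict(np.load(f"{n}0.npz"));P=cloud(c);g=c["image"].max(-1)
    R={"top":(slice(245,275),slice(380,412)),"side":(slice(192,222),slice(366,390))}[n]
    p=P[R].reshape(-1,3);gg=g[R].ravel()
    vv,uu=np.mgrid[R];m=(gg<60)&(p[:,2]>.085)
    print(n,"knob",m.sum(),p[m].mean(0),p[m].min(0),p[m].max(0),"px",uu.ravel()[m].mean(),vv.ravel()[m].mean())
    top=m&(p[:,2]>.097);print(" top",top.sum(),p[top].mean(0))
    if n=="top":
        print(ray(c,uu.ravel()[m].mean(),vv.ravel()[m].mean(),.0985))
        # wheel: points at z~.049
        Q=P[160:285,320:455].reshape(-1,3);w=Q[abs(Q[:,2]-.049)<.004]
        q=w[:,:2];print("wheel",len(q),q.min(0),q.max(0),cv2.minEnclosingCircle(q.astype(np.float32)))
        for u,v,h in((370,318,.01),(430,293,.01),(375,158,.11),(392,219,.088),(294,271,.018),(489,186,.075)):print(u,v,ray(c,u,v,h))
E
```

```text
top knob 106 [ 0.5005662  -0.12814     0.09998283] [ 0.48802299 -0.14117321  0.091003  ] [ 0.51433242 -0.11597419  0.10820263] px 394.9622641509434 258.5566037735849
 top 84 [ 0.50085256 -0.1286282   0.10128421]
[ 0.50077735 -0.12837281  0.0985    ]
wheel 4654 [ 0.4822254  -0.24398941] [ 0.74966902 -0.00707378] ((0.6207659244537354, -0.11655576527118683), 0.14042682945728302)
370 318 [ 0.36589065 -0.07696796  0.01      ]
430 293 [ 0.42749319 -0.22743689  0.01      ]
375 158 [ 0.74367485 -0.0843719   0.11      ]
392 219 [ 0.59819551 -0.125263    0.088     ]
294 271 [0.48051364 0.11055453 0.018     ]
489 186 [ 0.6854287  -0.36906107  0.075     ]
side knob 138 [ 0.49191161 -0.09088304  0.11807269] [ 0.15378307 -0.14382147  0.08520557] [0.51749469 0.96576147 0.84123634] px 377.45652173913044 204.90579710144928
 top 83 [ 0.48673192 -0.07318323  0.13591518]
```

Call:
step_arm --pt "0.68 0.95 0" --pt "0.68 0.95 0" --pt "0.68 0.95 0" --pt "0.68 0.95 0" --pt "0.68 0.95 0" --pt "0.68 0.95 0" --pt "0.68 0.95 0" --pt "0.68 0.95 0" --pt "0.68 0.95 0" --pt "0.68 0.95 0" --turn '[-0.2,-0.2,-0.2,-0.2,-0.2,-0.2,-0.2,-0.2,-0.2,-0.2]' --grip 0

```text
time: 1.1
ee_pos: [0.331, -0.3654, 0.2223]
eef_rot: [1.0, 0.009, -0.0, -0.0]
ft_force: [0.1, -0.3, -0.1]
width: 0.087
grip_force: 0.0
```

Call:
step_arm --pt "0.68 0.95 0" --pt "0.68 0.95 0" --pt "0.68 0.95 0" --pt "0.68 0.95 0" --pt "0.68 0.95 0" --pt "0.68 0.95 0" --pt "0.68 0.95 0" --pt "0.68 0.95 0" --pt "0.68 0.95 0" --pt "0.5 0.5 0" --pt "0 0 0" --pt "0 0 0" --turn '[0,0,0,0,0,0,0,0,0,0,0,0]'

```text
time: 2.3
ee_pos: [0.4957, -0.1405, 0.2222]
eef_rot: [1.0, 0.01, -0.0, -0.0]
ft_force: [0.4, -1.1, -0.2]
width: 0.0873
grip_force: 0.0
```

```bash
python3 - <<'E'
from bench import *
from h import *
c=camera("wrist");cv2.imwrite("pics/w0.png",c["image"][:,:,::-1]);np.savez("w0.npz",**c)
P=cloud(c);Z=P[...,2]
p=P.reshape(-1,3);g=c["image"].max(-1).ravel()
m=(g<70)&(abs(p[:,0]-.5)<.03)&(abs(p[:,1]+.128)<.03)&(p[:,2]>.094)&(p[:,2]<.106)
print(m.sum(),p[m].mean(0),p[m].min(0),p[m].max(0),read_state()["ee_pos"])
w=p[abs(p[:,2]-.049)<.003]
print(len(w),w.min(0),w.max(0))
E
```

```text
1043 [ 0.50353221 -0.13167842  0.09929658] [ 0.48899925 -0.14607697  0.09419381] [ 0.51749274 -0.11679011  0.10182572] [ 0.49546169 -0.14111593  0.22225522]
41825 [ 0.4834982  -0.39041819  0.04600038] [ 0.68488878 -0.00838748  0.05194625]
```

View pics/w0.png

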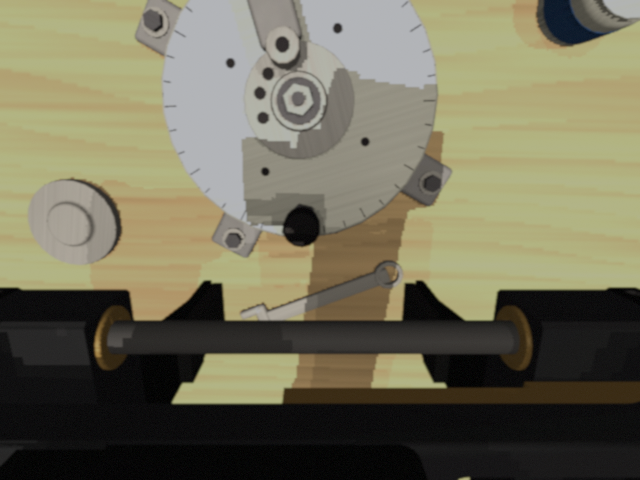

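The wrist view puts the knob at (301,226) and the hub nut at (298,99). Averaging it with the top view gives the knob at about (0.502, -0.130) and the hub at about (0.602, -0.127). Descending with the fingers tangential to the wheel.

Call:
step_arm --pt "0.26 0.44 0" --pt "0 0 -0.9" --pt "0 0 -0.9" --pt "0 0 -0.9" --pt "0 0 -0.9" --pt "0 0 -0.9" --pt "0 0 -0.9" --pt "0 0 -0.68" --pt "0 0 0" --pt "0 0 0" --turn '[0,0,0,0,0,0,0,0,0,0]'

```text
time: 3.35
ee_pos: [0.5028, -0.1292, 0.071]
eef_rot: [1.0, 0.01, 0.0, -0.0]
ft_force: [0.3, -1.3, -0.5]
width: 0.0873
grip_force: 0.0
```

Call:
step_arm --pt "0 0 0" --pt "0 0 0" --pt "0 0 0" --pt "0 0 0" --pt "0 0 0" --pt "0 0 0" --turn '[0,0,0,0,0,0]' --grip 1 --newtons 3

```text
time: 3.95
ee_pos: [0.5026, -0.1293, 0.0706]
eef_rot: [1.0, 0.01, 0.0, 0.0]
ft_force: [-0.5, -0.2, -0.8]
width: 0.0468
grip_force: 0.0
```

Call:
step_arm --pt "0 0 0" --pt "0 0 0" --pt "0 0 0" --pt "0 0 0" --pt "0 0 0" --turn '[0,0,0,0,0]'

```text
time: 4.45
ee_pos: [0.5025, -0.1295, 0.0706]
eef_rot: [1.0, 0.01, -0.0, 0.0]
ft_force: [-0.0, -1.9, 0.8]
width: 0.0307
grip_force: 3.0
```

Call:
step_arm --pt "0 0 0" --pt "0 0 0" --pt "0 0 0" --pt "0 0 0.1" --pt "0 0 0.1" --pt "0 0 0.1" --pt "0 0 0.1" --pt "0 0 0.04" --pt "0 0 0" --pt "0 0 0" --turn '[0,0,0,0,0,0,0,0,0,0]' --newtons 45

```text
time: 5.45
ee_pos: [0.5024, -0.1292, 0.0807]
eef_rot: [1.0, 0.01, -0.0, -0.0]
ft_force: [5.7, -3.9, -14.0]
width: 0.0291
grip_force: 45.0
```

Call:
step_arm --pt "0 0 0.02" --pt "0.007 -0.159 0" --pt "0.013 -0.159 0" --pt "0.02 -0.158 0" --pt "0.026 -0.157 0" --pt "0.032 -0.156 0" --pt "0.039 -0.155 0" --pt "0.045 -0.153 0" --pt "0.051 -0.151 0" --pt "0 0 0" --turn '[0,0.333,0.333,0.333,0.333,0.333,0.333,0.333,0.333,0]'

```text
time: 6.45
ee_pos: [0.5083, -0.1602, 0.081]
eef_rot: [0.986, 0.169, -0.0, -0.001]
ft_force: [5.6, -1.9, -14.1]
width: 0.0294
grip_force: 45.0
```

Call:
step_arm --pt "0.057 -0.149 0" --pt "0 0 0" --pt "0 0 -0.03" --pt "0 0 -0.03" --pt "0 0 0" --turn '[0.333,0,0,0,0]'

```text
time: 6.95
ee_pos: [0.5097, -0.1638, 0.0798]
eef_rot: [0.982, 0.189, -0.0, -0.0]
ft_force: [5.8, -1.4, -12.9]
width: 0.0295
grip_force: 45.0
```

Call:
step_arm --pt "0 0 0" --pt "0 0 0" --pt "0 0 0" --pt "0 0 0" --turn '[0,0,0,0]' --newtons 4

```text
time: 7.35
ee_pos: [0.5095, -0.1639, 0.0805]
eef_rot: [0.982, 0.189, -0.0, -0.0]
ft_force: [-0.5, 0.3, -5.1]
width: 0.0307
grip_force: 4.0
```

Call:
step_arm --pt "0.015 -0.037 0" --pt "0.015 -0.037 0" --pt "0.016 -0.037 0" --pt "0 0 0" --turn '[0.083,0.083,0.083,0]'

```text
time: 7.75
ee_pos: [0.5109, -0.1669, 0.0805]
eef_rot: [0.979, 0.204, -0.0, -0.0]
ft_force: [-2.3, 3.1, -3.9]
width: 0.0309
grip_force: 4.0
```

Call:
step_arm --pt "0.016 -0.036 0" --pt "0 0 0" --turn '[0.083,0]'

```text
time: 7.95
ee_pos: [0.5113, -0.1679, 0.0805]
eef_rot: [0.978, 0.208, -0.0, -0.0]
ft_force: [-3.1, 2.5, -4.7]
width: 0.031
grip_force: 4.0
```

Call:
step_arm --pt "0.016 -0.036 0" --pt "0 0 0" --turn '[0.083,0]'

```text
time: 8.15
ee_pos: [0.5118, -0.1689, 0.0805]
eef_rot: [0.977, 0.213, 0.0, 0.0]
ft_force: [-2.2, 2.7, -5.0]
width: 0.0309
grip_force: 4.0
```

Call:
step_arm --pt "0.017 -0.036 0" --pt "0 0 0" --turn '[0.083,0]'

```text
time: 8.35
ee_pos: [0.5122, -0.1698, 0.0805]
eef_rot: [0.976, 0.218, 0.0, 0.0]
ft_force: [-2.4, 2.6, -4.0]
width: 0.0308
grip_force: 4.0
```

Call:
step_arm --pt "0.017 -0.036 0" --pt "0 0 0" --turn '[0.083,0]'

```text
time: 8.55
ee_pos: [0.5126, -0.1708, 0.0805]
eef_rot: [0.975, 0.223, -0.0, 0.0]
ft_force: [-1.6, 3.1, -4.9]
width: 0.0305
grip_force: 4.0
```

Call:
step_arm --pt "0.017 -0.036 0" --pt "0 0 0" --turn '[0.083,0]'

```text
time: 8.75
ee_pos: [0.5131, -0.1717, 0.0806]
eef_rot: [0.974, 0.228, 0.0, 0.0]
ft_force: [-2.8, 2.3, -5.0]
width: 0.0308
grip_force: 4.0
```

Call:
step_arm --pt "0.018 -0.036 0" --pt "0 0 0" --turn '[0.083,0]'

```text
time: 8.95
ee_pos: [0.5136, -0.1726, 0.0806]
eef_rot: [0.973, 0.233, 0.0, 0.0]
ft_force: [-1.7, 2.4, -6.0]
width: 0.0306
grip_force: 4.0
```

Call:
step_arm --pt "0.018 -0.036 0" --pt "0 0 0" --turn '[0.083,0]'

```text
time: 9.15
ee_pos: [0.514, -0.1735, 0.0806]
eef_rot: [0.971, 0.237, 0.0, 0.0]
ft_force: [-1.5, 2.5, -5.5]
width: 0.0308
grip_force: 4.0
```

Call:
step_arm --pt "0.018 -0.035 0" --pt "0 0 0" --turn '[0.083,0]'

```text
time: 9.35
ee_pos: [0.5145, -0.1743, 0.0806]
eef_rot: [0.97, 0.242, 0.0, 0.0]
ft_force: [-1.1, 1.4, -5.6]
width: 0.031
grip_force: 4.0
```

Call:
step_arm --pt "0.018 -0.035 0" --pt "0 0 0" --turn '[0.083,0]'

```text
time: 9.55
ee_pos: [0.515, -0.1752, 0.0806]
eef_rot: [0.969, 0.247, 0.0, 0.0]
ft_force: [-1.2, 2.3, -5.1]
width: 0.0306
grip_force: 4.0
```

```bash
python3 - <<'E'
from bench import *
from h import *
a=camera("side")["image"][150:270,290:450];b=camera("wrist")["image"]
a=cv2.resize(a,(640,480),interpolation=cv2.INTER_CUBIC)
im=np.vstack([cv2.resize(a,(400,300)),cv2.resize(b,(400,300))]);im=cv2.convertScaleAbs(im,alpha=1.8)
cv2.imwrite("pics/chk.png",im[:,:,::-1])
E
```

```text
(no output)
```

View pics/chk.png

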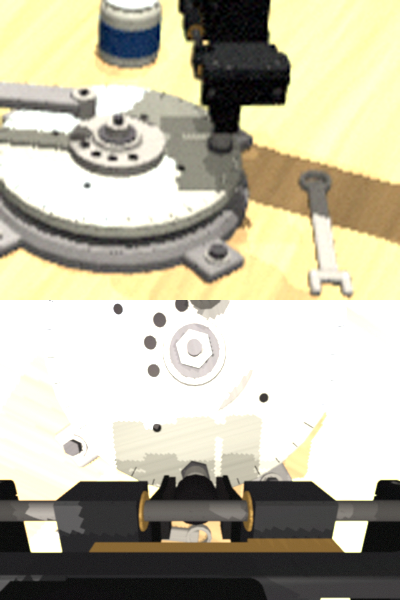

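In the wrist half the knob's top is visible between the fingers, at about (312,272) in the original image. The side half only shows the gripper over the knob. I can read the knob height from wrist depth.

```bash
cat > k.py <<'E'
from bench import *
from h import *
c=camera("wrist");P=cloud(c);e=read_state()["ee_pos"]
q=P[240:300:4,312];print(np.round(q*1000).astype(int).tolist(),e)
p=P.reshape(-1,3);m=(np.hypot(p[:,0]-e[0],p[:,1]-e[1])<.012)&(p[:,2]<.115)
print(m.sum(),np.percentile(p[m,2],[10,50,90]))
E
python3 k.py
```

```text
[[534, -165, 49], [532, -166, 48], [530, -167, 48], [528, -168, 49], [526, -169, 48], [525, -170, 52], [524, -170, 54], [523, -171, 59], [523, -171, 66], [523, -171, 70], [528, -168, 91], [528, -168, 96], [528, -168, 99], [528, -168, 104], [527, -169, 106]] [ 0.51497534 -0.17515916  0.08060799]
1477 [0.05348187 0.07005355 0.10899409]
```

The depth shows the knob's side running from about 90 to 106 mm, so the pin is still riding on the ring. Continuing.

Call:
step_arm --pt "0.019 -0.035 0" --pt "0 0 0" --turn '[0.083,0]'

```text
time: 9.9
ee_pos: [0.5154, -0.176, 0.0806]
eef_rot: [0.968, 0.252, 0.0, 0.0]
ft_force: [-1.1, 1.9, -4.9]
width: 0.0306
grip_force: 4.0
```

Call:
step_arm --pt "0.019 -0.035 0" --pt "0 0 0" --turn '[0.083,0]'

```text
time: 10.1
ee_pos: [0.5159, -0.1769, 0.0806]
eef_rot: [0.966, 0.257, 0.0, 0.0]
ft_force: [-0.0, 2.6, -4.6]
width: 0.0304
grip_force: 4.0
```

Call:
step_arm --pt "0.019 -0.035 0" --pt "0 0 0" --turn '[0.083,0]'

```text
time: 10.3
ee_pos: [0.5164, -0.1777, 0.0806]
eef_rot: [0.965, 0.262, 0.0, 0.0]
ft_force: [-0.4, 1.3, -4.7]
width: 0.0306
grip_force: 4.0
```

Call:
step_arm --pt "0.021 -0.034 0" --pt "0 0 0" --turn '[0.083,0]'

```text
time: 10.5
ee_pos: [0.5169, -0.1786, 0.0806]
eef_rot: [0.964, 0.266, 0.0, 0.0]
ft_force: [-1.3, 3.6, -5.7]
width: 0.0309
grip_force: 4.0
```

Call:
step_arm --pt "0.021 -0.034 0" --pt "0 0 0" --turn '[0.083,0]'

```text
time: 10.7
ee_pos: [0.5175, -0.1795, 0.0806]
eef_rot: [0.963, 0.271, 0.0, 0.0]
ft_force: [-1.4, 3.2, -4.5]
width: 0.0307
grip_force: 4.0
```

```bash
python3 k.py
```

```text
[[536, -168, 47], [534, -169, 49], [532, -170, 48], [530, -172, 49], [528, -173, 48], [527, -173, 52], [525, -175, 53], [525, -175, 60], [526, -175, 66], [525, -175, 71], [530, -172, 92], [530, -172, 95], [530, -172, 101], [530, -172, 104], [529, -172, 106]] [ 0.51745528 -0.17946499  0.08059772]
1468 [0.05347622 0.06987931 0.10901761]
```

Still riding.

Call:
step_arm --pt "0.021 -0.034 0" --pt "0 0 0" --turn '[0.083,0]'

```text
time: 10.95
ee_pos: [0.518, -0.1804, 0.0806]
eef_rot: [0.961, 0.276, 0.0, 0.0]
ft_force: [-1.2, 3.3, -5.1]
width: 0.0311
grip_force: 4.0
```

Call:
step_arm --pt "0.022 -0.034 0" --pt "0 0 0" --turn '[0.083,0]'

```text
time: 11.15
ee_pos: [0.5185, -0.1812, 0.0806]
eef_rot: [0.96, 0.281, 0.0, 0.0]
ft_force: [-1.9, 2.1, -4.6]
width: 0.0307
grip_force: 4.0
```

Call:
step_arm --pt "0.022 -0.034 0" --pt "0 0 0" --turn '[0.083,0]'

```text
time: 11.35
ee_pos: [0.5191, -0.182, 0.0806]
eef_rot: [0.958, 0.286, 0.0, 0.0]
ft_force: [0.6, 3.3, -5.7]
width: 0.0305
grip_force: 4.0
```

Call:
step_arm --pt "0.022 -0.033 0" --pt "0 0 0" --turn '[0.083,0]'

```text
time: 11.55
ee_pos: [0.5196, -0.1828, 0.0806]
eef_rot: [0.957, 0.29, 0.0, 0.0]
ft_force: [-0.3, 3.6, -6.3]
width: 0.0309
grip_force: 4.0
```

```bash
python3 k.py
```

```text
[[538, -171, 48], [536, -172, 49], [534, -173, 48], [532, -175, 48], [530, -176, 48], [529, -176, 52], [528, -177, 55], [528, -177, 61], [528, -177, 67], [527, -178, 70], [532, -175, 91], [532, -175, 95], [532, -175, 100], [532, -175, 104], [532, -175, 107]] [ 0.51961542 -0.1828448   0.08057336]
1459 [0.05345114 0.06993773 0.10896356]
```

Call:
step_arm --pt "0.022 -0.033 0" --pt "0 0 0" --turn '[0.083,0]'

```text
time: 11.8
ee_pos: [0.5202, -0.1837, 0.0806]
eef_rot: [0.955, 0.295, 0.0, 0.0]
ft_force: [-0.1, 2.7, -5.4]
width: 0.0306
grip_force: 4.0
```

Call:
step_arm --pt "0.023 -0.033 0" --pt "0 0 0" --turn '[0.083,0]'

```text
time: 12.0
ee_pos: [0.5207, -0.1845, 0.0806]
eef_rot: [0.954, 0.3, 0.0, 0.0]
ft_force: [0.8, 3.5, -5.0]
width: 0.0306
grip_force: 4.0
```

Call:
step_arm --pt "0.023 -0.033 0" --pt "0 0 0" --turn '[0.083,0]'

```text
time: 12.2
ee_pos: [0.5213, -0.1854, 0.0806]
eef_rot: [0.953, 0.305, 0.0, 0.0]
ft_force: [0.2, 3.5, -5.9]
width: 0.031
grip_force: 4.0
```

Call:
step_arm --pt "0.023 -0.033 0" --pt "0 0 0" --turn '[0.083,0]'

```text
time: 12.4
ee_pos: [0.5219, -0.1862, 0.0806]
eef_rot: [0.951, 0.309, 0.0, 0.0]
ft_force: [0.3, 3.1, -5.7]
width: 0.0305
grip_force: 4.0
```

```bash
python3 k.py
```

```text
[[540, -173, 49], [538, -175, 48], [536, -176, 47], [534, -177, 49], [532, -179, 48], [532, -179, 54], [530, -180, 54], [530, -181, 60], [530, -180, 67], [529, -181, 70], [534, -178, 91], [534, -178, 96], [534, -178, 100], [534, -177, 105], [533, -178, 107]] [ 0.52187615 -0.18621377  0.08059995]
1455 [0.05365261 0.07035492 0.10875914]
```

Call:
step_arm --pt "0.024 -0.032 0" --pt "0 0 0" --turn '[0.083,0]'

```text
time: 12.65
ee_pos: [0.5224, -0.1872, 0.0806]
eef_rot: [0.949, 0.314, -0.0, 0.0]
ft_force: [-0.2, 3.3, -5.5]
width: 0.031
grip_force: 4.0
```

Call:
step_arm --pt "0.024 -0.032 0" --pt "0 0 0" --turn '[0.083,0]'

```text
time: 12.85
ee_pos: [0.5231, -0.1882, 0.0807]
eef_rot: [0.948, 0.319, 0.0, 0.0]
ft_force: [-0.8, 2.0, -4.6]
width: 0.0306
grip_force: 4.0
```

```bash
python3 k.py
```

```text
[[540, -175, 48], [539, -176, 49], [537, -178, 49], [535, -179, 47], [533, -180, 49], [532, -181, 53], [531, -182, 55], [531, -182, 61], [535, -179, 82], [535, -179, 87], [535, -179, 91], [535, -179, 97], [534, -180, 98], [533, -180, 100], [532, -181, 100]] [ 0.52304023 -0.18813397  0.08066457]
1585 [0.05398739 0.09935323 0.10024705]
```

The knob's side now runs from 81 to 98 mm, so the pin has dropped home. Letting go and moving up.

Call:
step_arm --pt "0 0 0" --pt "0 0 0" --pt "0 0 0" --pt "0 0 0" --pt "0 0 0" --pt "0 0 0" --pt "0 0 0" --pt "0 0 0" --turn '[0,0,0,0,0,0,0,0]' --grip 0

```text
time: 13.7
ee_pos: [0.523, -0.1877, 0.0806]
eef_rot: [0.948, 0.319, 0.0, 0.0]
ft_force: [-0.3, -0.8, -0.2]
width: 0.0835
grip_force: 0.0
```

Call:
step_arm --pt "0 0 0.4" --pt "0 0 0.8" --pt "0 0 0.8" --pt "0 0 0.8" --pt "0 0 0.8" --pt "0 0 0.8" --pt "0 0 0.8" --pt "-0.5 0 0.5" --pt "0 0 0" --pt "0 0 0" --turn '[0,0,0,0,0,0,0,0,0,0]'

```text
time: 14.7
ee_pos: [0.5106, -0.1878, 0.2234]
eef_rot: [0.948, 0.318, 0.0, 0.0]
ft_force: [0.2, -0.9, -0.2]
width: 0.0869
grip_force: 0.0
```

```bash
python3 - <<'E'
from bench import *
from h import *
c=camera("wrist");p=cloud(c).reshape(-1,3);g=c["image"].max(-1).ravel()
m=(g<70)&(abs(p[:,0]-.523)<.03)&(abs(p[:,1]+.188)<.03)&(p[:,2]>.07)&(p[:,2]<.12)
q=p[m];print(m.sum(),np.percentile(q[:,2],[50,90,98]),(q.min(0)+q.max(0))/2)
k=((q.min(0)+q.max(0))/2)[:2]-[.6035,-.1284];print(np.arctan2(-k[1],-k[0])-np.arctan2(.003,.1003),np.hypot(*k))
E
```

```text
1142 [0.09938181 0.10036709 0.10097318] [ 0.52341736 -0.18836366  0.08983141]
0.6128135502450701 0.10004433894719897
```

The knob top is at 0.100 m, so the pin is home. The wheel is at about 0.61–0.63 rad, inside the allowed window. Handing in.

```bash
python3 -c "
from bench import *
print(close_job())"
```

```text
the job is handed in; nothing more can be done
None
```

The wheel is turned anti-clockwise to the very next index hole (about 0.62 rad from the start) with the pin dropped fully home and the knob released; the job is handed in, but no verdict came back.

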